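# Raise the shaving mirror one notch and turn its light up

## Task

Get the lit shaving mirror ready: raise it by exactly one notch, letting it down gently until the pawl carries it before you let go, and roll the thumbwheel in its base away from you (towards the mirror) as far as it goes, so that the light is fully up. Leave the other things on the dresser standing where they are.

Things in the scene. Friction and masses are not known exactly. Their poses are not given: they have to be found in the camera images.
- stand: Base of the lit shaving mirror: white box 200 mm (x) by 180 mm (y), 46 mm high, grey strip along its front (-x) edge; does not shift. Origin: centre of the underside; x points to the back, y left, z up. 60 mm behind the origin stands the column: black collar 50 mm across, top 150 mm above the dresser, notched steel stem sliding up out of it, red pawl with release tab at the back.
- mirror_top (a point): Top of the mirror's rim, mid-thickness, 22 mm behind the stand's origin and 269 mm above the dresser at the start; axes as the stand's. The mirror: upright disc, 160 mm across, 18 mm thick along x, facing -x, rigid on the stem (0.4 to 0.75 kg together; lifting takes up to 12 N). Its rim can be pinched front to back from above; all else stays 70 mm below this point.
- mirror (a joint): Height of mirror and stem in m, 0 to 0.112, up is +. It rests in notches at 0, 0.024 (where it starts), 0.048, 0.072 and 0.096. Going up, the pawl rides over the next tooth, springs in 3 mm above the next resting height, and the mirror can then settle back on to it. The pawl lets it rise freely but not sink, so a notch too far is not simply undone.
- dimmer_top (a point): Top of the light's thumbwheel, 56 mm above the dresser, 84 mm in front of and 45 mm right (-y) of the stand's origin; axes as the stand's. Black rubber wheel, 52 mm diameter, 14 mm wide, axle along y, standing 10 mm out of the top and front of the grey strip. A fingertip pressed on its top with about 5 N and moved along the stand's +x rolls it by friction (under 2 N at the rim).
- dimmer (a joint): Turn of the thumbwheel in rad, 0 = dimmest, 2.0 = end stop, light fully up; starts between 0 and 0.5 and stays where left. It grows as the wheel's top moves along the stand's +x (away from the robot, to the mirror), 26 mm of rim travel per rad. A white rib on the wheel comes to the very top at 2.0.
- tray: Slate tray, 180 by 260 mm, 10 mm thick, heavy. Origin: centre of the underside.
- vial_rack: White plastic rack, 40 by 130 mm, with three capped sample vials, 84 mm high in all, standing on the tray. Origin: centre of the underside.
- bottle: Heavy square amber bottle, 66 by 66 mm, 149 mm high with its stopper. Origin: centre of the underside.
- bowl: Stainless steel shaving bowl, 116 mm across the rim, 55 mm high. Origin: centre of the underside.
- oak_box: Lidded oak box with a brass hook latch, 124 by 174 mm, 83 mm high. Origin: centre of the underside.
There are look-alikes about, which are no part of the job. What is shaped like the bowl but turquoise is not meant. There is more than one size of the bottle; the one meant has the size given above.

How it is judged:
By the outcome, as a careful person would: the job done as asked, in the order asked, and still so for the second after the job is handed in, with the robot touching nothing.
It also fails if it takes over 58 s, if anything falls off the work surface, if the arm or the gripper's body presses on something with over 40 N, if the wrist force passes 120 N, or if a joint passes its speed limit or range.

## Robot

A 6-joint arm with a two-finger parallel gripper is mounted at the origin on the work surface. World frame = base frame: x ahead of the robot, y to its left, z up, the work surface at z = 0. Lengths are in m, angles in rad, forces in N, time in s.
With the tool pointing down it reaches from about 0.3 to 0.85 m from the base axis. Payload 5.4 kg.
Tool frame: the origin (TCP) lies on the centre line of the jaws, within the pads' length; the fingertips stand 14 mm ahead of it and the grasp point (between the pads) lies 5 mm behind it; z points along the fingers, y is the line along which they close (so a half turn about z gives the same grasp; the last joint's range is limited). The gripper opens to 85 mm and grips with 20 to 120 N. Pads are 22 mm wide; open, the fingers measure 114 mm over their backs; the gripper's body (76 mm by 85 mm) begins 54 mm behind the grasp point. The pads swing forward as they close: fully open they stand 13 mm farther back than shut.
Start: joints at [1.128, 0.158, 1.597, -0, 1.386, -0.21], TCP at [0.133, 0.559, 0.245] pointing down, gripper open.
Joint ranges: [-2.91, 2.91], [-0.94, 2.29], [0.18, 2.7], [-1.29, 4.43], [0.17, 2.64], [-3, 3]. Speed limits (rad/s): [2.57, 2.57, 3.14, 3.14, 3.14, 3.14].

## Interface

Orientations are given as a unit quaternion [w, x, y, z].
In Python, from workcell import ctrl gives the robot as it stands.
- The arm moves only by the shell command python3 -m creep 'ROWS'. ROWS is text: rows parted by semicolons, each of 7 numbers parted by spaces: the shift along the tool's x, y, z in m, then the turn, a rotation vector about the tool's x, y, z in rad, then the finger opening in m, from 0 to 0.0854. A call has 1 to 10 rows; each row is the pose to reach, as a shift and turn from the pose commanded when the call began, along the tool's axes at that moment; what a row does not reach only later rows make up. A row lasts 1/8 s, in which the tool goes at most 62.5 mm and 10.7 degrees, less where a joint would pass 70% of its speed; a pose out of reach is approached as far as the arm can. A call with a gripper value outside its range is refused whole. The fingers move at their own pace and stop on an object; the grip force is fixed at half the most. Time passes only in rows, so rows that repeat a pose let the fingers close. It gives the time, the measured TCP pose, the force, the opening and the grip force at its end, in the units of the state.
- ctrl.read_state(): the state, without advancing time (a new reading comes with each control period).
- ctrl.camera(name): name is "scene" or "top" or "wrist"; returns the picture (400x640x3 uint8, blue, green, red); there is no depth.
- ctrl.camera_params(name): a dict with "fovy" (degrees; the focal length in pixels is half the picture's height over the tangent of half this angle, whatever the lens; pixels are square), "cx", "cy" (the principal point, pixels), "R" (3x3) and "t" (3): a world point X has camera coordinates R X + t; the wrist camera has in their place "hand_eye" (4x4, takes a point from camera to tool coordinates, whose origin is the TCP and whose axes are the flange's). Camera axes: x right, y down, z forward; pixel columns grow to the right and rows downward; lengths in m; the calibration is good to about 2 mm. The wrist camera is an equidistant fisheye: a pixel r from the principal point sees the ray r / f radians off the axis. A picture is of the moment at which its call begins: read the wrist's pose just before it. camera_params takes no time and is no camera call.
- ctrl.sign_off(): hands the job in; it is judged then, once.
The state is a dict: "t": time; "joint_positions": joint angles; "qd": joint speeds; "effort": joint torques, N m; "tool_pos": TCP position; "eef_rot": TCP orientation; "contact_force": force on the tool from outside, world axes, zero at the start; "torque": the same for the moment, N m; "opening": opening from 0.0 (shut) to 1.0 (fully open); "grasp_force": force on a finger pad.
Only numpy, scipy, OpenCV 4.12 (cv2) and the standard library are available. Lean on these libraries where they do the work, as an engineer would, in place of code of your own. Each camera call takes 0.05 s, during which the arm holds its last target. There are 200 camera calls.

## Working session

There is one attempt and no reset: what is moved stays moved. The work goes in short steps, Python scripts to look and compute and a shell command to move; the robot and the scene stay as the last step left them, time stands still between calls to the robot, and variables do not carry over. Pictures are saved under pics/ and viewed, at most 10 in all, crops included, and the job is handed in when it is done.

```bash
mkdir -p pics
python3 - <<'E'
from workcell import ctrl
import cv2
s=ctrl.read_state();print(s)
for n in("scene","top"):
    cv2.imwrite(f"pics/{n}0.png",ctrl.camera(n));print(n,ctrl.camera_params(n))
print(ctrl.camera_params("wrist"))
E
```

```text
{'t': 0.0, 'joint_positions': array([ 1.12789435e+00,  1.59027661e-01,  1.59821228e+00,  1.72797478e-05,
        1.38619320e+00, -2.10133871e-01]), 'qd': array([ 0.00104046, -0.00054233, -0.000175  , -0.00018194, -0.00143217,
        0.00011277]), 'effort': array([-1.10809873e-03, -3.96003878e+01, -3.31427765e+01, -2.83183281e-04,
        8.46272043e-03, -1.90222345e-07]), 'tool_pos': array([0.13242521, 0.55896696, 0.24433888]), 'eef_rot': array([-3.03207287e-04,  1.16123024e-01,  9.93234412e-01, -8.68896063e-04]), 'contact_force': array([-0.3866421 , -0.76556144,  0.33148129]), 'torque': array([-0.00940045, -0.0091924 ,  0.02185303]), 'grasp_force': 0.0, 'opening': 0.9995400147377322}
scene {'fovy': 42.05892627600294, 'cx': 325.31953730061326, 'cy': 198.9644076915563, 'R': array([[ 0.83875957,  0.54438023,  0.01151316],
       [ 0.38760101, -0.58208285, -0.71480418],
       [-0.38242364,  0.60401136, -0.69922989]]), 't': array([-0.41922973, -0.0876593 ,  2.09288487])}
top {'fovy': 42.60626779888022, 'cx': 321.76313270501544, 'cy': 196.8374035970862, 'R': array([[ 2.42364914e-02, -9.99696777e-01,  4.35281975e-03],
       [-9.77437428e-01, -2.46102794e-02, -2.09786580e-01],
       [ 2.09830092e-01,  8.29881703e-04, -9.77737513e-01]]), 't': array([-0.02288769,  0.51323195,  1.83325191])}
{'fovy': 65.70646984690485, 'cx': 322.73799505807636, 'cy': 200.28334979331754, 'hand_eye': array([[-5.50359263e-04, -9.47498445e-01, -3.19759901e-01,
         8.13446372e-02],
       [ 9.99999614e-01, -3.02527751e-04, -8.24726540e-04,
        -2.06815092e-04],
       [ 6.84690871e-04, -3.19760231e-01,  9.47498246e-01,
        -1.28090548e-01],
       [ 0.00000000e+00,  0.00000000e+00,  0.00000000e+00,
         1.00000000e+00]])}
```

View pics/scene0.png

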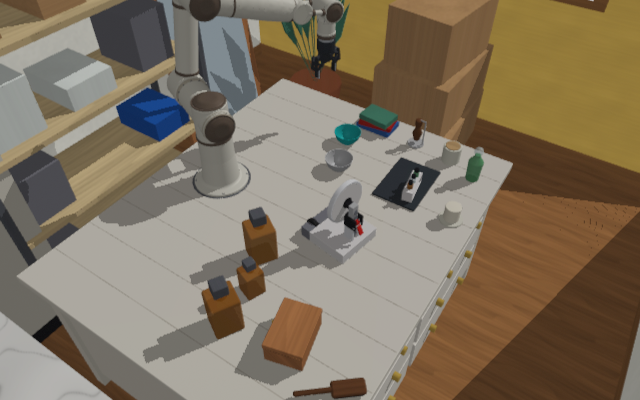

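View pics/top0.png

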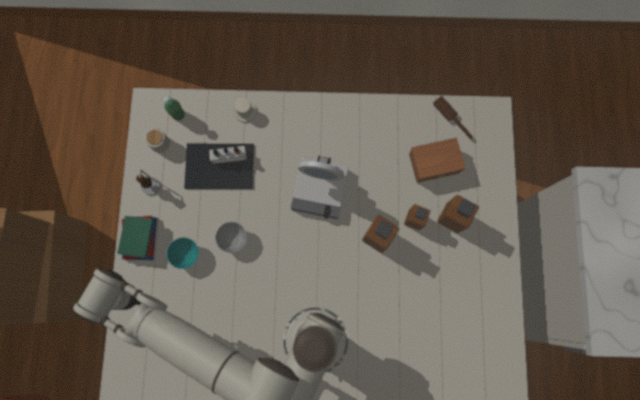

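The stand is at about (318,192) in the top view and (340,225) in the scene view, clear of the bottles and bowls. Next I'll enlarge both.

Run:
```python
import cv2,numpy as np
a=cv2.imread("pics/top0.png")[145:225,280:360];b=cv2.imread("pics/scene0.png")[170:270,290:390]
a=cv2.resize(a,(400,400),interpolation=3);b=cv2.resize(b,(400,400),interpolation=3)
cv2.imwrite("pics/c1.png",np.hstack([a,b]))
```

```text
(no output)
```

View pics/c1.png

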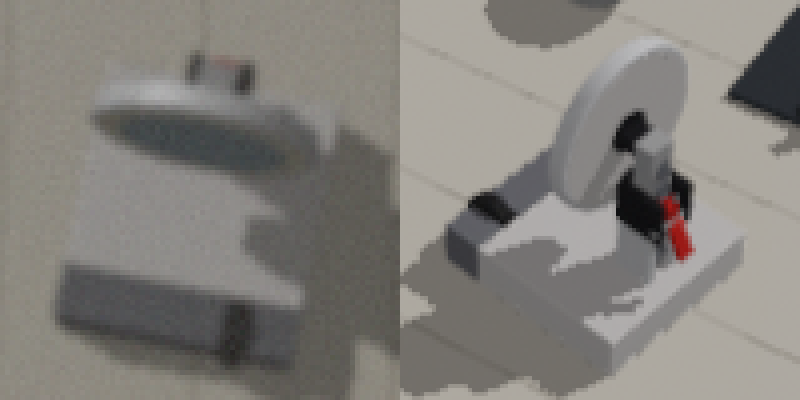

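```bash
cat > h.py <<'E'
import numpy as np,cv2
from workcell import ctrl
from scipy.spatial.transform import Rotation as Ro
def proj(n,X):
    p=ctrl.camera_params(n);f=200/np.tan(np.radians(p["fovy"]/2));c=np.asarray(X)@p["R"].T+p["t"]
    return np.c_[p["cx"]+f*c[:,0]/c[:,2],p["cy"]+f*c[:,1]/c[:,2]]
def world(q,P):
    c,s=np.cos(q[2]),np.sin(q[2]);P=np.asarray(P,float)
    return np.c_[q[0]+c*P[:,0]-s*P[:,1],q[1]+s*P[:,0]+c*P[:,1],P[:,2]]
def state():
    s=ctrl.read_state();w=s["eef_rot"];return s,Ro.from_quat([w[1],w[2],w[3],w[0]])
def projw(X):
    s,R=state();p=ctrl.camera_params("wrist");f=200/np.tan(np.radians(p["fovy"]/2));H=p["hand_eye"]
    T=R.inv().apply(np.asarray(X)-s["tool_pos"]);c=(T-H[:3,3])@H[:3,:3]
    r=np.hypot(c[:,0],c[:,1]);th=np.arctan2(r,c[:,2]);k=f*th/np.maximum(r,1e-9)
    return np.c_[p["cx"]+k*c[:,0],p["cy"]+k*c[:,1]]
E
python3 - <<'E'
from h import *
from scipy.optimize import least_squares
S=[((.1,-.09,.046),(612,345)),((.1,-.09,0),(612,377)),((.1,.09,.046),(745,235)),((-.1,-.09,.046),(447,233)),((-.1,-.09,0),(450,263))]
T=[((-.1,.09,0.0),(55,328)),((-.1,-.09,0),(293,368)),((.022,.08,.189),(92,110)),((.022,-.08,.189),(322,148)),((-.084,-.045,.056),(237,310))]
sm=np.array([p for _,p in S]);sm=(sm-[400,0])/4+[290,170]-.4
tm=np.array([p for _,p in T])/5+[280,145]-.4
f=lambda q:np.r_[proj("scene",world(q,[a for a,_ in S]))-sm,proj("top",world(q,[a for a,_ in T]))-tm].ravel()
r=least_squares(f,[.6,0,0],loss="soft_l1");q=r.x
print(q,np.round(f(q).reshape(-1,2),1))
W=world(q,[(.022,0,.269),(-.084,-.045,.056)]);print(W)
s,R=state();print(R.as_matrix().round(3))
E
```

```text
[ 0.55795018 -0.00229564 -0.16672438] [[ 0.8 -0.2]
 [ 0.3  0.4]
 [ 0.9 -1.5]
 [-0.4 -2.1]
 [-0.9 -0.9]
 [ 0.8 -0.9]
 [ 0.2  0.1]
 [ 0.4 -0.9]
 [-0.   0. ]
 [ 0.6  2.6]]
[[ 0.57964512 -0.00594661  0.269     ]
 [ 0.46764706 -0.0327316   0.056     ]]
[[-0.973  0.231 -0.001]
 [ 0.231  0.973 -0.002]
 [ 0.    -0.002 -1.   ]]
```

Fit residuals are under about 2 px, which puts the stand at (0.558, -0.002) with yaw -0.167. I'm moving above the mirror and turning the tool so its y lies along the stand's x.

```bash
python3 -m creep '-0.02 -0.016 -0.03 0 0 0.15 0.06; -0.07 -0.055 -0.06 0 0 0.3 0.06; -0.12 -0.095 -0.09 0 0 0.45 0.06; -0.17 -0.135 -0.115 0 0 0.6 0.06; -0.22 -0.175 -0.115 0 0 0.75 0.06; -0.27 -0.215 -0.115 0 0 0.9 0.06; -0.32 -0.255 -0.115 0 0 1.05 0.06; -0.37 -0.295 -0.115 0 0 1.2 0.06; -0.42 -0.33 -0.115 0 0 1.35 0.06; -0.46 -0.362 -0.115 0 0 1.505 0.06'
python3 - <<'E'
from h import *
s,R=state();d=np.array([.5796,-.0059,.36])-s["tool_pos"];M=R.as_matrix()
print(s["tool_pos"],M.round(3),R.inv().apply(d),R.inv().apply([np.cos(-.167),np.sin(-.167),0]))
E
```

```text
t: 1.35
tool_pos: [0.4887, 0.1103, 0.3599]
eef_rot: [-0.0, 0.765, 0.644, -0.0]
contact_force: [0.6, 0.3, 0.4]
opening: 0.704
grasp_force: 0.0
[0.48874374 0.11029704 0.35994608] [[ 0.171  0.985 -0.   ]
 [ 0.985 -0.171  0.   ]
 [ 0.    -0.    -1.   ]] [-0.0988957   0.10943601 -0.00012243] [ 5.33295028e-03  9.99985704e-01 -3.89243339e-04]
```

```bash
python3 -m creep '-0.03 0.035 0 0 0 0 0.06; -0.065 0.075 0 0 0 0 0.06; -0.09 0.1 0 0 0 0 0.06; -0.099 0.109 0 0 0 0 0.06; -0.099 0.109 0 0 0 0 0.06'
python3 - <<'E'
from h import *
q=[.558,-.0023,-.167]
X=world(q,[(.022,0,.269),(.013,0,.269),(.031,0,.269),(-.084,-.045,.056),(-.1,-.09,.046),(-.1,.09,.046),(.013,.08,.189)])
P=projw(X);im=ctrl.camera("wrist");print(P.round(),ctrl.read_state()["tool_pos"])
cv2.imwrite("pics/w1.png",im)
E
```

```text
t: 1.98
tool_pos: [0.5788, -0.0036, 0.3598]
eef_rot: [-0.001, 0.764, 0.645, -0.0]
contact_force: [-0.4, -0.2, -1.3]
opening: 0.703
grasp_force: 0.0
[[323. 213.]
 [312. 213.]
 [335. 213.]
 [252. 190.]
 [245. 215.]
 [238.  98.]
 [314. 104.]] [ 0.5785149  -0.00289803  0.36012216]
```

View pics/w1.png

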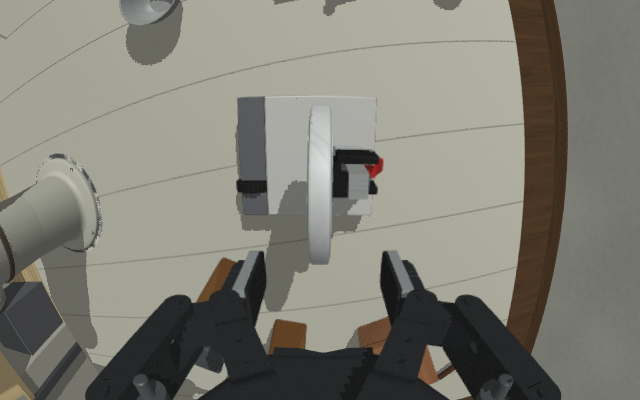

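The prediction and picture agree within 2–4 px: mirror rim at u≈320, v up to 264, wheel at (252,186). I'm descending over the rim.

```bash
python3 -m creep '0 0 0.03 0 0 0 0.06; 0 0 0.06 0 0 0 0.06; 0 0 0.085 0 0 0 0.06; 0 0 0.1 0 0 0 0.06; 0 0 0.106 0 0 0 0.06; 0 0 0.108 0 0 0 0.06; 0 0 0.108 0 0 0 0.06'
python3 -m creep '0 0 0 0 0 0 0.03; 0 0 0 0 0 0 0.03; 0 0 0 0 0 0 0.03; 0 0 0 0 0 0 0.022; 0 0 0 0 0 0 0.022;0 0 0 0 0 0 0.022'
python3 - <<'E'
from h import *
im=ctrl.camera("wrist");print(ctrl.read_state()["tool_pos"])
cv2.imwrite("pics/w2.png",im)
E
```

```text
t: 2.9
tool_pos: [0.5794, -0.0037, 0.2532]
eef_rot: [0.001, 0.764, 0.646, 0.0]
contact_force: [0.0, 0.3, 0.1]
opening: 0.698
grasp_force: 0.0
t: 3.65
tool_pos: [0.5776, -0.0034, 0.2524]
eef_rot: [-0.001, 0.764, 0.646, -0.001]
contact_force: [-6.9, 0.5, 2.9]
opening: 0.261
grasp_force: 3.0
[ 0.5776297  -0.00344563  0.25235852]
```

View pics/w2.png

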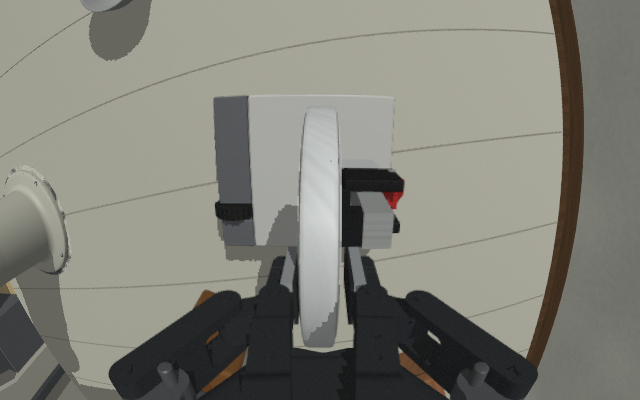

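The fingers straddle the rim at u≈300–345, and the front pad is touching lightly. I'll shift 2 mm forward and close.

```bash
python3 -m creep '0 -0.002 0 0 0 0 0.022; 0 -0.002 0 0 0 0 0.01; 0 -0.002 0 0 0 0 0.0; 0 -0.002 0 0 0 0 0.0; 0 -0.002 0 0 0 0 0.0; 0 -0.002 0 0 0 0 0.0'
```

```text
t: 4.45
tool_pos: [0.5757, -0.0031, 0.2525]
eef_rot: [-0.001, 0.764, 0.645, -0.001]
contact_force: [-7.5, 1.3, 4.0]
opening: 0.199
grasp_force: 59.2
```

```bash
python3 -m creep '0 -0.0015 -0.003 0 0 0 0; 0 -0.0015 -0.007 0 0 0 0; 0 -0.0015 -0.011 0 0 0 0; 0 -0.0015 -0.015 0 0 0 0; 0 -0.0015 -0.019 0 0 0 0; 0 -0.0015 -0.022 0 0 0 0; 0 -0.0015 -0.025 0 0 0 0; 0 -0.0015 -0.025 0 0 0 0'
python3 -c "
from h import *
print(ctrl.read_state()['tool_pos'],ctrl.read_state()['contact_force'])"
```

```text
t: 5.45
tool_pos: [0.5756, -0.0031, 0.2779]
eef_rot: [0.0, 0.764, 0.646, 0.0]
contact_force: [3.6, -0.2, -5.1]
opening: 0.204
grasp_force: 59.3
[ 0.57558845 -0.00308701  0.27790089] [ 3.64525883 -0.19410188 -5.06124721]
```

```bash
python3 -m creep '0 0.0005 -0.002 0 0 0 0; 0 0.0005 -0.004 0 0 0 0; 0 0.0005 -0.0055 0 0 0 0; 0 0.0005 -0.0055 0 0 0 0; 0 0.0005 -0.0055 0 0 0 0'
python3 -m creep '0 0 0.001 0 0 0 0; 0 0 0.002 0 0 0 0; 0 0 0.003 0 0 0 0; 0 0 0.004 0 0 0 0; 0 0 0.004 0 0 0 0'
```

```text
t: 6.08
tool_pos: [0.5756, -0.0031, 0.2826]
eef_rot: [-0.0, 0.764, 0.646, -0.0]
contact_force: [-0.8, 0.4, -6.5]
opening: 0.206
grasp_force: 59.0
t: 6.7
tool_pos: [0.5757, -0.0031, 0.2784]
eef_rot: [-0.0, 0.764, 0.646, -0.0]
contact_force: [-3.0, 1.0, -6.9]
opening: 0.201
grasp_force: 59.2
```

```bash
python3 -m creep '0 0 0.0005 0 0 0 0; 0 0 0.001 0 0 0 0; 0 0 0.0015 0 0 0 0; 0 0 0.002 0 0 0 0; 0 0 0.002 0 0 0 0'
python3 -m creep '0 0 0.0005 0 0 0 0; 0 0 0.001 0 0 0 0; 0 0 0.001 0 0 0 0'
```

```text
t: 7.32
tool_pos: [0.5757, -0.0031, 0.2767]
eef_rot: [-0.0, 0.764, 0.646, -0.0]
contact_force: [-5.1, 1.1, -4.5]
opening: 0.203
grasp_force: 59.5
t: 7.7
tool_pos: [0.5757, -0.0031, 0.2766]
eef_rot: [-0.0, 0.764, 0.646, -0.0]
contact_force: [-7.4, 0.9, -1.0]
opening: 0.197
grasp_force: 60.0
```

The height holds at +24 mm while the load drops from 7 N to 1 N, so the pawl is carrying it. A little more unloading, then open gently.

```bash
python3 -m creep '0 0 0.0005 0 0 0 0; 0 0 0.0008 0 0 0 0; 0 0 0.0008 0 0 0 0; 0 0 0.0008 0 0 0 0.025; 0 0 0.0008 0 0 0 0.04; 0 0 0.0008 0 0 0 0.06; 0 0 0.0008 0 0 0 0.06; 0 0 0.0008 0 0 0 0.06'
python3 -m creep '0 0 -0.02 0 0 0 0.06; 0 0 -0.05 0 0 0 0.06; 0 0 -0.075 0 0 0 0.06; 0 0 -0.08 0 0 0 0.06; 0 0 -0.08 0 0 0 0.06'
python3 - <<'E'
from h import *
for n in("wrist","scene"): cv2.imwrite(f"pics/{n}3.png",ctrl.camera(n))
a=cv2.imread("pics/wrist3.png")[60:300,200:440];b=cv2.imread("pics/scene3.png")[170:270,290:390]
cv2.imwrite("pics/c3.png",np.hstack([cv2.resize(x,(400,400),interpolation=3) for x in(a,b)]))
q=[.558,-.0023,-.167]
print(projw(world(q,[(.022,0,.293),(-.084,-.045,.056),(-.1,-.09,.046),(-.1,.09,.046)])).round())
s,R=state();W=world(q,[(-.084,-.045,.056)])[0];print(s["tool_pos"],W,R.inv().apply(W-s["tool_pos"]),R.as_matrix().round(3))
E
```

```text
t: 8.7
tool_pos: [0.5761, -0.0032, 0.275]
eef_rot: [0.0, 0.764, 0.646, 0.0]
contact_force: [0.3, -0.2, -0.1]
opening: 0.7
grasp_force: 0.0
t: 9.32
tool_pos: [0.5759, -0.0031, 0.3544]
eef_rot: [-0.0, 0.764, 0.646, -0.0]
contact_force: [0.1, 0.1, 0.2]
opening: 0.702
grasp_force: 0.0
[[329. 229.]
 [253. 191.]
 [247. 217.]
 [240.  98.]]
[ 0.57547856 -0.0030212   0.35333088] [ 0.4676885  -0.03271107  0.056     ] [-0.04723692 -0.10059211  0.29758316] [[ 0.166  0.986 -0.003]
 [ 0.986 -0.166  0.001]
 [ 0.    -0.003 -1.   ]]
```

View pics/c3.png

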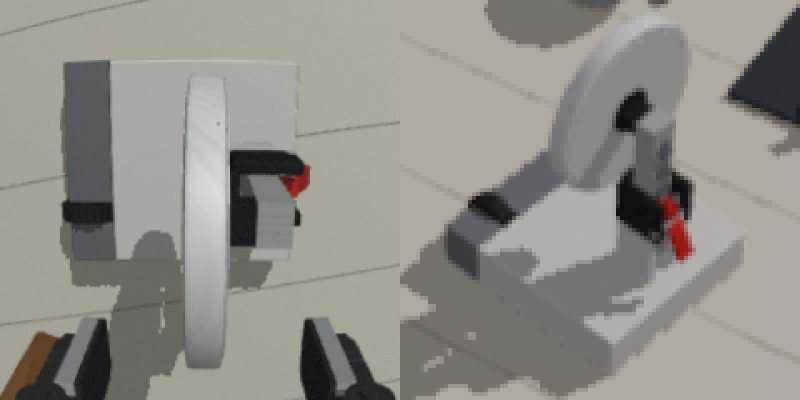

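The mirror is one notch up: the rim's top rose in the scene crop (v 40→15) and the pawl is seated. The wheel is at wrist pixel (252,188), about 3 mm further towards +y than predicted. Next I'll close the fingers and go above the wheel.

```bash
python3 -m creep '-0.012 -0.03 0 0 0 0 0; -0.03 -0.07 0 0 0 0 0; -0.04 -0.1 0 0 0 0 0; -0.045 -0.111 0.02 0 0 0 0; -0.045 -0.112 0.06 0 0 0 0; -0.045 -0.112 0.11 0 0 0 0; -0.045 -0.112 0.16 0 0 0 0; -0.045 -0.112 0.21 0 0 0 0; -0.045 -0.112 0.24 0 0 0 0; -0.045 -0.112 0.25 0 0 0 0'
python3 -m creep '0 0 0 0 0 0 0; 0 0 0 0 0 0 0'
python3 - <<'E'
from h import *
q=[.558,-.0013,-.167]
s,R=state();W=world(q,[(-.084,-.045,.056)])[0]
print(s["tool_pos"],s["contact_force"],R.inv().apply(W-s["tool_pos"])*1000)
W=world(q,[(-.084,-.045,.056),(-.084,-.038,.056),(-.084,-.052,.056)]);print(projw(W))
cv2.imwrite("pics/w4.png",cv2.resize(ctrl.camera("wrist")[100:400,140:540],(800,600)))
E
```

```text
t: 10.68
tool_pos: [0.4557, -0.0281, 0.1021]
eef_rot: [-0.003, 0.764, 0.646, -0.002]
contact_force: [0.5, 0.7, 0.2]
opening: 0.001
grasp_force: 0.0
t: 10.92
tool_pos: [0.4592, -0.0293, 0.1065]
eef_rot: [0.001, 0.764, 0.646, 0.001]
contact_force: [0.4, -0.3, -0.7]
opening: 0.001
grasp_force: 0.0
[ 0.45917953 -0.02927556  0.10645385] [ 0.39748813 -0.31073701 -0.68079612] [-0.96355993  8.65510412 50.47857002]
[[335.01513666 233.97732692]
 [335.17735025 223.84851699]
 [334.84894977 243.80751079]]
```

View pics/w4.png

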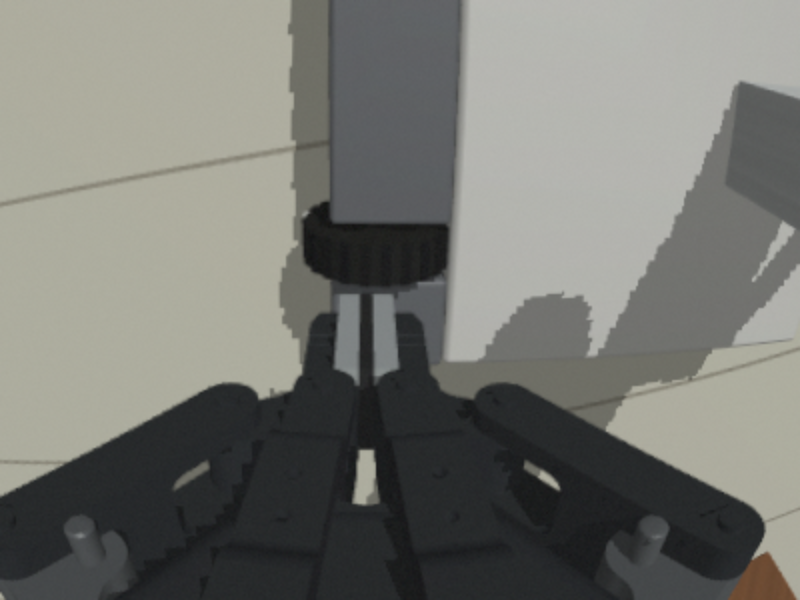

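The closed fingertips are at crop (366,300) and the wheel's tread spans u 303–448, v 245–283. That puts the tip 3–8 mm in front of the wheel's top and lined up across it. I'm pressing down gently.

```bash
python3 -m creep '0 0 0.01 0 0 0 0; 0 0 0.022 0 0 0 0; 0 0 0.028 0 0 0 0; 0 0 0.032 0 0 0 0; 0 0 0.034 0 0 0 0; 0 0 0.034 0 0 0 0'
python3 -m creep '0 0 0.001 0 0 0 0; 0 0 0.002 0 0 0 0; 0 0 0.002 0 0 0 0'
```

```text
t: 11.72
tool_pos: [0.4581, -0.0289, 0.071]
eef_rot: [0.0, 0.764, 0.646, 0.0]
contact_force: [-0.1, 0.7, -0.2]
opening: -0.005
grasp_force: 0.0
t: 12.1
tool_pos: [0.4589, -0.0291, 0.0699]
eef_rot: [0.001, 0.764, 0.646, 0.001]
contact_force: [-0.0, -0.6, 5.2]
opening: -0.003
grasp_force: 2.4
```

Contact at the expected height with 5 N. Now rolling.

```bash
python3 -m creep '0 0.002 0 0 0 0 0; 0 0.005 0 0 0 0 0; 0 0.008 0 0 0 0 0; 0 0.011 0 0 0 0 0'
python3 -m creep '0 0.002 0 0 0 0 0; 0 0.004 0 0 0 0 0; 0 0.006 0 0 0 0 0'
```

```text
t: 12.6
tool_pos: [0.4696, -0.031, 0.0699]
eef_rot: [0.001, 0.764, 0.646, 0.0]
contact_force: [-0.5, -0.3, 5.1]
opening: 0.001
grasp_force: 2.6
t: 12.98
tool_pos: [0.4751, -0.0319, 0.0692]
eef_rot: [0.0, 0.764, 0.646, 0.0]
contact_force: [-1.6, -1.1, 3.6]
opening: -0.003
grasp_force: 1.7
```

```bash
python3 -m creep '0 0 -0.006 0 0 0 0; 0 -0.012 -0.007 0 0 0 0; 0 -0.018 -0.005 0 0 0 0; 0 -0.018 -0.002 0 0 0 0; 0 -0.018 0 0 0 0 0; 0 -0.018 0.0003 0 0 0 0'
python3 -m creep '0 0.003 0 0 0 0 0; 0 0.006 0 0 0 0 0; 0 0.009 0 0 0 0 0'
python3 -m creep '0 0.003 0 0 0 0 0; 0 0.006 0 0 0 0 0; 0 0.009 0.0003 0 0 0 0'
python3 -m creep '0 0 -0.006 0 0 0 0; 0 -0.012 -0.007 0 0 0 0; 0 -0.018 -0.005 0 0 0 0; 0 -0.018 -0.002 0 0 0 0; 0 -0.018 0 0 0 0 0; 0 -0.018 0 0 0 0 0'
python3 -m creep '0 0.003 0 0 0 0 0; 0 0.006 0 0 0 0 0; 0 0.009 0 0 0 0 0'
python3 -m creep '0 0.003 0 0 0 0 0; 0 0.006 0 0 0 0 0; 0 0.009 0 0 0 0 0'
```

```text
t: 13.72
tool_pos: [0.4583, -0.0289, 0.0698]
eef_rot: [0.001, 0.764, 0.646, 0.001]
contact_force: [-1.6, 1.0, 8.8]
opening: 0.003
grasp_force: 4.7
t: 14.1
tool_pos: [0.4672, -0.0305, 0.0699]
eef_rot: [0.001, 0.764, 0.646, 0.001]
contact_force: [-1.6, 1.1, 8.3]
opening: 0.005
grasp_force: 4.3
t: 14.48
tool_pos: [0.4757, -0.032, 0.069]
eef_rot: [0.001, 0.764, 0.646, 0.0]
contact_force: [-1.2, 0.1, 4.5]
opening: -0.002
grasp_force: 1.9
t: 15.22
tool_pos: [0.4586, -0.029, 0.0698]
eef_rot: [0.001, 0.764, 0.646, 0.001]
contact_force: [-0.6, 2.0, 10.1]
opening: 0.001
grasp_force: 4.7
t: 15.6
tool_pos: [0.4646, -0.03, 0.0696]
eef_rot: [-0.002, 0.763, 0.646, -0.002]
contact_force: [-17.5, 3.1, 26.5]
opening: 0.001
grasp_force: 13.2
t: 15.98
tool_pos: [0.4659, -0.03, 0.0692]
eef_rot: [-0.01, 0.763, 0.647, -0.009]
contact_force: [-46.9, 4.4, 57.9]
opening: -0.001
grasp_force: 27.7
```

The force jumped, so the wheel is against its stop (about 41 mm of roll). I'll unload and lift off, then look.

```bash
python3 -m creep '0 -0.007 -0.003 0 0 0 0; 0 -0.007 -0.01 0 0 0 0; 0 -0.007 -0.03 0 0 0 0; 0 -0.04 -0.06 0 0 0 0; 0 -0.07 -0.09 0 0 0 0; 0 -0.07 -0.1 0 0 0 0; 0 -0.07 -0.1 0 0 0 0'
python3 - <<'E'
from h import *
a=ctrl.camera("wrist");b=ctrl.camera("scene")
u,v=projw(world([.558,-.0013,-.167],[(-.084,-.045,.056)]))[0].astype(int);print(u,v)
cv2.imwrite("pics/c5.png",np.hstack([cv2.resize(x,(400,400),interpolation=3) for x in(a[v-40:v+40,u-40:u+40],b[170:270,290:390])]))
E
```

```text
t: 16.85
tool_pos: [0.4069, -0.0205, 0.1692]
eef_rot: [0.001, 0.764, 0.646, 0.001]
contact_force: [-1.3, 0.3, -1.2]
opening: -0.001
grasp_force: 0.0
396 202
```

View pics/c5.png

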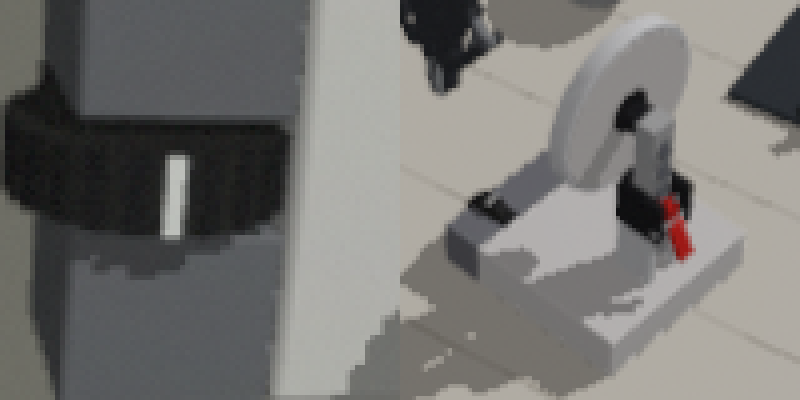

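The rib stands at about the wheel's top (crop 175; I estimate the top at 175–186), so it could be up to 2 mm short. The mirror is unchanged. I'll make one more light push to confirm the stop.

```bash
python3 -m creep '0 0.03 0.02 0 0 0 0; 0 0.052 0.05 0 0 0 0; 0 0.054 0.08 0 0 0 0; 0 0.054 0.092 0 0 0 0; 0 0.054 0.097 0 0 0 0; 0 0.054 0.099 0 0 0 0; 0 0.054 0.1 0 0 0 0; 0 0.054 0.1 0 0 0 0'
python3 -m creep '0 0.001 0 0 0 0 0; 0 0.002 0 0 0 0 0; 0 0.002 0 0 0 0 0'
```

```text
t: 17.95
tool_pos: [0.4592, -0.0291, 0.0699]
eef_rot: [0.0, 0.764, 0.646, -0.0]
contact_force: [-5.0, 1.8, 6.5]
opening: -0.004
grasp_force: 3.4
t: 18.32
tool_pos: [0.4596, -0.0291, 0.0697]
eef_rot: [-0.001, 0.763, 0.646, -0.001]
contact_force: [-11.0, 1.4, 12.9]
opening: 0.001
grasp_force: 6.6
```

There's 11 N of resistance with no rolling, so the wheel is at its end stop. I'm lifting straight off and retreating.

```bash
python3 -m creep '0 0 -0.004 0 0 0 0; 0 0 -0.012 0 0 0 0; 0 0 -0.03 0 0 0 0; 0 -0.04 -0.06 0 0 0 0; 0 -0.07 -0.09 0 0 0 0; 0 -0.07 -0.1 0 0 0 0; 0 -0.07 -0.1 0 0 0 0'
python3 - <<'E'
from h import *
a=ctrl.camera("wrist");b=ctrl.camera("top")
u,v=projw(world([.558,-.0013,-.167],[(-.084,-.045,.056)]))[0].astype(int);print(u,v)
cv2.imwrite("pics/c6.png",np.hstack([cv2.resize(a[v-40:v+40,u-40:u+40],(400,400),interpolation=3),cv2.resize(b[50:250,130:330],(400,400))]))
E
```

```text
t: 19.2
tool_pos: [0.3933, -0.0182, 0.1696]
eef_rot: [0.002, 0.764, 0.646, 0.001]
contact_force: [0.2, 0.4, -0.4]
opening: -0.003
grasp_force: 0.0
412 202
```

View pics/c6.png

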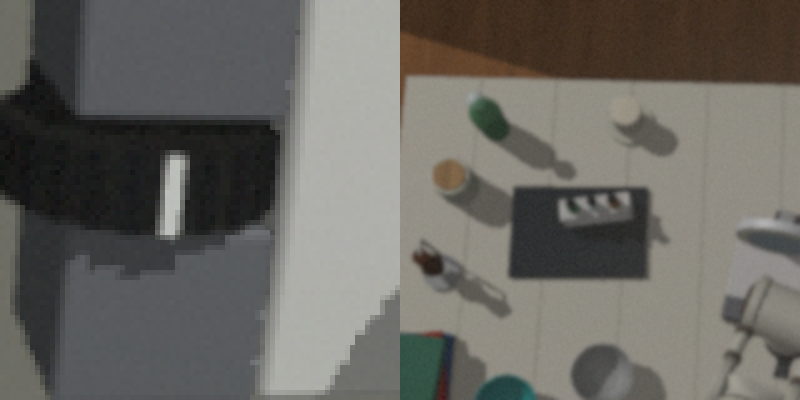

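The rib stayed at the top (crop 172,195), the same place as after the first contact with the stop. The tray, rack and bowl are undisturbed. Handing in.

```bash
python3 -c "
from workcell import ctrl
print(ctrl.sign_off())"
```

```text
the job is handed in; nothing more can be done
None
```

I raised the mirror one notch and let it down until the pawl carried it before releasing. I then rolled the thumbwheel to its end stop (a fingertip push there peaked at about 47 N across and 58 N down) and handed the job in at about 19 s, with nothing else seen to have moved.

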